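# Fit and lock a battery housing's access cover

## Task

Take the access cover from its wooden cradle and lay it flat in the raised rim round the opening on top of the battery housing. Then push its sprung stud right in and turn it a quarter turn clockwise until it locks, and let go so that it stays locked. Do it by feel: the plastic receptacle underneath breaks if it is forced (keep below 30 N), and leave the bin, jar and screwdriver alone.

Things in the scene. Friction and masses are not known exactly. Their poses are not given: they have to be found in the camera images.
- housing: Battery housing: aluminium box fixed to the bench, 180 x 220 x 80 mm (its x, y, z), origin under its centre, z up. Its top has an opening with a raised rim round it. A grey plastic receptacle lies under the opening; how deep it lies differs between housings by 9 mm and cannot be measured: it must be felt.
- seat (a point): Centre of the opening, on the housing's top where the cover's underside rests, 80 mm above the bench; z up. Inside the rim: 134 mm along x, 94 along y; 6 mm high, top edges rounded; 2 mm of play each side of the cover. The receptacle, on this axis, lets the stud's cross-pin down only when the pin lies along this x axis, within 0.35 rad, either way round.
- cradle: Wooden cradle fixed to the bench that holds the cover at the start: base 120 x 100 mm, two rails 40 mm high, 16 mm wide, 72 mm apart between centres; origin under its centre.
- cover: Loose flat aluminium access cover, 130 x 90 x 4 mm (its x, y, z), about 220 g with its stud; origin at the centre of its underside, z up. A half turn makes no difference. It starts flat on the cradle, underside 40 mm above the bench. The stud stands in its middle and is captive: the cover can be carried by the stud's bar.
- stud_grip (a point): Where to grip the stud: on its axis, 51 mm above the cover's underside with the stud out; moves with it. The handle is an upright black bar 36 mm long (this x axis), 12 thick (y), 24 high, from 34 to 58 mm above the cover's underside, on a collar 24 mm across, 4 mm thick, 26 mm clear of the cover's top.
- stud_pin (a point): Underside of the steel cross-pin at the foot of the stud's shaft, on its axis, 8 mm below the cover's underside with the stud out. The pin is 24 mm long, 4 mm wide and 4 mm high, along this x axis, parallel to the bar.
- stud (a joint): How far the stud is pushed in, m: 0 out, grows downwards. Its spring: 2 N at 0 plus 0.4 N per mm. The pin turns only within 2 mm of the receptacle's floor, met at 13.5 to 22.5 mm and felt as a sudden rise over the spring's 7 to 11 N. Turned and let go, it is lifted 4.5 mm off the floor into a notch and stays 9 to 18 mm in; not locked, it springs back to 0.
- stud_turn (a joint): Angle of the stud relative to the cover, rad: 0 with bar and pin along the cover's x axis, grows clockwise seen from above; starts within 0.2 of 0 and stays where it is left (friction 0.04 N m). Locked in its notch it stands between 1.4 and 1.8; aim for 1.57. A hard stop just past that, at about 1.8, ends the turn; it need not be reached.
- bin: Bystander: loose open blue bin 150 x 100 x 70 mm, origin under its centre.
- jar: Bystander: loose closed jar 70 mm across, 100 mm tall, origin under its centre.
- driver: Bystander: loose screwdriver lying on the bench.
Things that resemble listed ones, but are neither listed nor needed, are in the scene too. What is shaped like the cover but green or turquoise is not meant.

How it is judged:
By the outcome, as a careful person would: the job done as asked, in the order asked, and still so for the second after the job is handed in, with the robot touching nothing.
It also fails if it takes over 70 s, if anything falls off the work surface, if the arm or the gripper's body presses on something with over 40 N, if the wrist force passes 120 N, or if a joint passes its speed limit or range.

## Robot

A 6-joint arm with a two-finger parallel gripper is mounted at the origin on the work surface. World frame = base frame: x ahead of the robot, y to its left, z up, the work surface at z = 0. Lengths are in mm, angles in rad, forces in N, time in s.
With the tool pointing down it reaches from about 350 to 875 mm from the base axis. Payload 4.2 kg.
Tool frame: the origin (TCP) lies between the finger pads; the fingertips stand 25 mm ahead of it and the grasp point (between the pads) lies 6 mm ahead of it; z points along the fingers, y is the line along which they close (so a half turn about z gives the same grasp; the last joint's range is limited). The gripper opens to 85 mm and grips with 20 to 120 N. Pads are 22 mm wide; open, the fingers measure 114 mm over their backs; the gripper's body (76 mm by 85 mm) begins 54 mm behind the grasp point. The pads swing forward as they close: fully open they stand 13 mm farther back than shut.
Start: joints at [1.45, 0.385, 0.008, 0, -1.194, -0.259], TCP at [231.676, 580.453, 256.312] pointing down, gripper open.
Joint ranges: [-3.14, 3.14], [-1.21, 2.06], [-1.07, 1.41], [-3.16, 2.05], [-2.99, -0.16], [-3.1, 3.1]. Speed limits (rad/s): [2.79, 2.79, 3.14, 3.14, 3.14, 3.14].

## Interface

Orientations are given as a unit quaternion [x, y, z, w].
In Python, from bench import arm gives the robot as it stands.
- The arm moves only by the shell command python3 -m pendant 'ROWS'. ROWS is JSON, a list of rows, each a list of 7 numbers: the shift along the tool's x, y, z in m, then the turn, a rotation vector about the tool's x, y, z in degrees, then the finger opening in m, from 0 to 0.0854. In form: [[x, y, z, wx, wy, wz, fingers], ...]. A call has 1 to 12 rows; each row shifts and turns the commanded pose from where the row before left it, along the tool's axes as they then stand; what a row does not reach is not made up. A row lasts 1/10 s, in which the tool goes at most 50 mm and 8.59 degrees, less where a joint would pass 70% of its speed; a pose out of reach is approached as far as the arm can. A call is refused whole if a number of a shift passes 0.05 or a number of a turn 8.59, either way. A call with a gripper value outside its range is refused whole. The fingers move at their own pace and stop on an object; the grip force is fixed at half the most. Time passes only in rows, so rows that do not move let the fingers close. It gives the time, the measured TCP pose, the force, the opening and the grip force at its end, in the units of the state.
- arm.read_state(): the state, without advancing time (a new reading comes with each control period).
- arm.get_image(name): name is "side" or "top"; returns a dict with "image" (400x640x3 uint8, red, green, blue), "fx", "fy", "cx", "cy" (pixels), "xyz" and "rotation" of the camera in the world. Camera axes: x right, y down, z forward; pixel columns grow to the right and rows downward; lengths in mm; the calibration is good to about 2 mm. A picture is of the moment at which its call begins. There is no depth.
- arm.job_done(): hands the job in; it is judged then, once.
The state is a dict: "clock": time; "joints": joint angles; "joint_vel": joint speeds; "joint_efforts": joint torques, N m; "position": TCP position; "ee_rot": TCP orientation; "contact_force": force on the tool from outside, world axes, zero at the start; "wrist_torque": the same for the moment, N m; "gripper_width": finger opening in mm; "grasp_force": force on a finger pad.
Only numpy, scipy, OpenCV 4.12 (cv2) and the standard library are available. Lean on these libraries where they do the work, as an engineer would, in place of code of your own. Each camera call takes 0.05 s, during which the arm holds its last target. There are 200 camera calls.

## Working session

There is one attempt and no reset: what is moved stays moved. The work goes in short steps, Python scripts to look and compute and a shell command to move; the robot and the scene stay as the last step left them, time stands still between calls to the robot, and variables do not carry over. Pictures are saved under pics/ and viewed, at most 10 in all, crops included, and the job is handed in when it is done.

```bash
mkdir -p pics; python3 - <<'E'
from bench import arm
import cv2,numpy as np
for n in("side","top"):
    d=arm.get_image(n); cv2.imwrite(f"pics/{n}0.png",d["image"][:,:,::-1]); print(n,{k:np.round(v,4).tolist() for k,v in d.items() if k!="image"})
s=arm.read_state();print(s)
E
```

```text
side {'fx': 408.9687, 'fy': 408.9687, 'cx': 319.3303, 'cy': 200.2437, 'xyz': [440.2248, 1155.9566, 1131.0985], 'rotation': [-0.0372, 0.912, -0.4077, 0.0233]}
top {'fx': 483.6973, 'fy': 483.6973, 'cx': 324.1722, 'cy': 200.4272, 'xyz': [322.7707, -18.2576, 1600.4765], 'rotation': [0.7145, -0.6952, 0.0508, -0.0598]}
{'clock': 0.1, 'joints': array([ 1.44962579e+00,  3.85484969e-01,  6.76027378e-03, -4.39967944e-04,
       -1.19401918e+00, -2.58597217e-01]), 'joint_vel': array([-3.18270990e-05, -1.88304631e-03,  2.99721411e-03,  1.07369825e-03,
        2.45582355e-03, -1.31917072e-03]), 'joint_efforts': array([-1.15541065e-03, -3.93318880e+01,  1.88931924e+01,  4.19804737e+00,
       -2.57233754e-03,  7.56970508e-06]), 'position': array([231.49660342, 580.03101484, 255.32612442]), 'ee_rot': array([ 9.82010356e-01, -1.88824444e-01, -1.37133043e-04,  9.85517186e-04]), 'contact_force': array([-0.7622905 , -0.19632216, -0.41243987]), 'wrist_torque': array([ 0.04397664, -0.01229699,  0.05857049]), 'grasp_force': 0.0, 'gripper_width': 85.7418407046553}
```

View pics/top0.png

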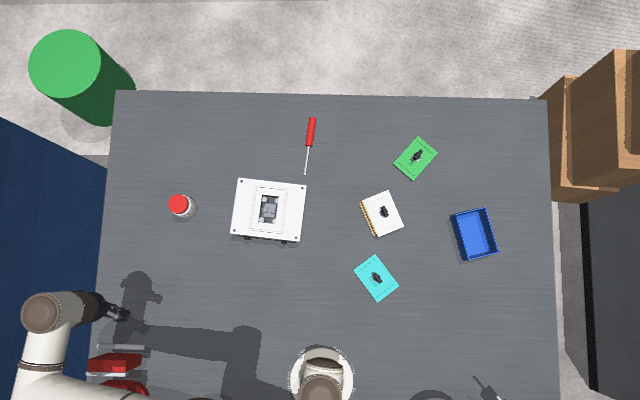

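View pics/side0.png

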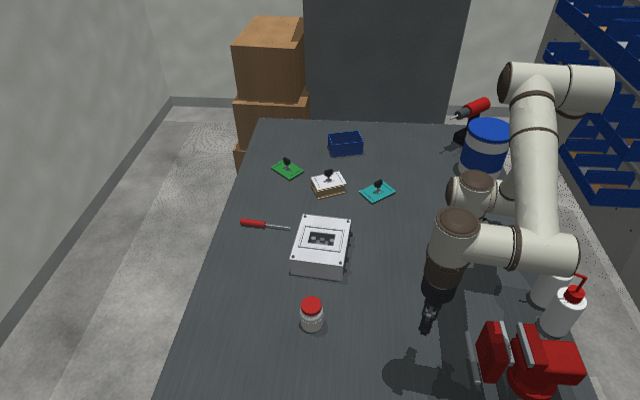

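Top view: the white cover on its cradle is at about (382,213) with its black bar at (384,212). The housing is at (268,210) with its opening at (268,208). In the side view they are at (328,183) and (322,243). Green and turquoise are the decoys.

```bash
cat >h.py <<'E'
import cv2,numpy as np
from scipy.spatial.transform import Rotation as R
from bench import arm
def ray(d,p):
    v=R.from_quat(d["rotation"]).apply([(p[0]-d["cx"])/d["fx"],(p[1]-d["cy"])/d["fy"],1]);return np.array(d["xyz"]),v/np.linalg.norm(v)
def onz(d,p,z):
    c,v=ray(d,p);return c+v*(z-c[2])/v[2]
def tri(d,p,e,q):
    a,u=ray(d,p);b,v=ray(e,q);t=np.linalg.lstsq(np.c_[u,-v],b-a,rcond=None)[0]
    P,Q=a+u*t[0],b+v*t[1];return (P+Q)/2,np.linalg.norm(P-Q)
def crop(im,x,y,w,h,f=None):
    return cv2.resize(im[y:y+h,x:x+w],(400,300),interpolation=cv2.INTER_CUBIC)
E
python3 - <<'E'
from h import *
T=arm.get_image("top");S=arm.get_image("side");t=T["image"];s=S["image"]
m=np.vstack([np.hstack([crop(t,350,180,64,48+12-12),crop(t,222,168,96,72+8-8)]),np.hstack([crop(s,298,160,64,48),crop(s,274,204,96,72+8-8)])])
m=np.vstack([np.hstack([crop(t,348,186,72,54),crop(t,220,170,104,78)]),np.hstack([crop(s,294,160,64,48),crop(s,272,206,104,78)])])
cv2.imwrite("pics/m.png",m[:,:,::-1])
for n,d,lo in(("top",T,170),("side",S,150)):
    im=d["image"].astype(int);w=((im.min(2)>lo)&(np.ptp(im,axis=2)<25)).astype(np.uint8)
    cs,h=cv2.findContours(w,cv2.RETR_CCOMP,cv2.CHAIN_APPROX_NONE)
    for c in cs:
        a=cv2.contourArea(c)
        if a>60 and 220<c[:,0,0].mean()<420 and 150<c[:,0,1].mean()<280:
            print(n,a,cv2.boundingRect(c),np.round(cv2.boxPoints(cv2.minAreaRect(c)),1).tolist())
E
```

```text
top 1077.0 (363, 190, 41, 47) [[361.8999938964844, 199.8000030517578], [387.79998779296875, 188.60000610351562], [403.79998779296875, 225.89999389648438], [377.8999938964844, 237.10000610351562]]
top 87.5 (378, 205, 12, 14) [[376.0, 209.0], [383.6000061035156, 203.89999389648438], [390.70001220703125, 214.5], [383.1000061035156, 219.60000610351562]]
top 3848.5 (230, 177, 77, 65) [[229.3000030517578, 232.89999389648438], [235.89999389648438, 176.5], [306.29998779296875, 184.6999969482422], [299.6000061035156, 241.1999969482422]]
top 465.0 (258, 194, 22, 31) [[256.70001220703125, 222.1999969482422], [260.6000061035156, 192.6999969482422], [279.20001220703125, 195.1999969482422], [275.29998779296875, 224.60000610351562]]
side 2285.5 (290, 214, 61, 52) [[289.6000061035156, 258.8999938964844], [295.8999938964844, 211.89999389648438], [350.5, 219.1999969482422], [344.20001220703125, 266.20001220703125]]
side 94.5 (297, 245, 44, 9) [[296.79998779296875, 248.0], [297.20001220703125, 244.8000030517578], [340.20001220703125, 250.1999969482422], [339.79998779296875, 253.39999389648438]]
side 335.5 (307, 231, 29, 16) [[306.5, 243.3000030517578], [308.20001220703125, 229.60000610351562], [335.70001220703125, 233.10000610351562], [334.0, 246.8000030517578]]
side 311.5 (311, 171, 35, 19) [[310.79998779296875, 177.0], [342.3999938964844, 169.6999969482422], [345.5, 183.3000030517578], [313.8999938964844, 190.60000610351562]]
```

View pics/m.png

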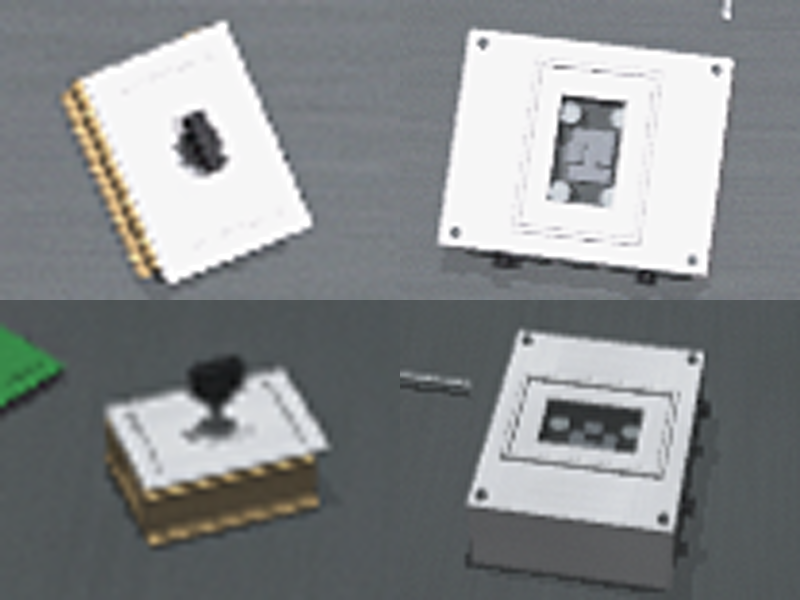

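The mosaic shows clear corners. Cover, top crop: (228,22), (312,225), (170,283), (83,82). The housing's four screws, rim and opening are visible in both views. I'll triangulate these.

```bash
cat >m.py <<'E'
from h import *
T=arm.get_image("top");S=arm.get_image("side")
def pts(d,P,x,y,k,ox,oy,sub=True):
    p=(np.array(P,float)-[ox,oy])*k+[x,y]-.5+.5*k
    if not sub:return p
    g=cv2.cvtColor(d["image"],cv2.COLOR_RGB2GRAY);q=p.astype(np.float32).reshape(-1,1,2).copy()
    cv2.cornerSubPix(g,q,(2,2),(-1,-1),(3,30,.01));q=q[:,0];print("shift",np.abs(q-p).max().round(2))
    return np.where(np.linalg.norm(q-p,axis=1,keepdims=True)<1.5,q,p)
def rep(n,a,b):
    X=np.array([tri(T,p,S,q)[0] for p,q in zip(a,b)]);e=[tri(T,p,S,q)[1] for p,q in zip(a,b)]
    print(n,X.round(1).tolist(),"c",X.mean(0).round(1),"gap",np.round(e,1),"sides",[np.linalg.norm(X[i]-X[i-1]).round(1) for i in range(len(X))])
    return X
def ang(a,b): v=b-a;return np.arctan2(v[1],v[0])
c=rep("cover",pts(T,[(228,22),(312,225),(170,283),(83,82)],348,186,.18,0,0),pts(S,[(105,405),(283,368),(330,450),(150,490)],294,160,.16,0,300))
print("yaw",ang(c[1],c[0]),ang(c[2],c[3]))
b=rep("bar",pts(T,[(201,140)],348,186,.18,0,0,0),pts(S,[(216,362)],294,160,.16,0,300,0))
h=rep("screws",pts(T,[(483,43),(716,69),(692,260),(455,232)],220,170,.26,400,0,0),pts(S,[(697,359),(527,341),(481,495),(663,519)],272,206,.26,400,300,0)) if 0 else None
sc=pts(T,[(483,43),(716,69),(692,260),(455,232)],220,170,.26,400,0,0)
ss=pts(S,[(481,495),(527,341),(697,359),(663,519)],272,206,.26,400,300,0)
h=rep("screws",sc,ss);print("yaw",ang(h[2],h[1]),ang(h[3],h[0]),ang(h[1],h[0])-1.5708)
rt=pts(T,[(541,62),(662,75),(640,245),(514,230)],220,170,.26,400,0,0)
rs=pts(S,[(502,458),(528,378),(678,393),(660,478)],272,206,.26,400,300,0)
r=rep("rim",rt,rs)
print("yaw",ang(r[2],r[1]),ang(r[3],r[0]))
o=rep("open",pts(T,[(563,95),(628,102),(612,207),(547,202)],220,170,.26,400,0,0),pts(S,[(538,440),(540,398),(643,410),(640,455)],272,206,.26,400,300,0))
# bar direction from dark blob
im=T["image"].astype(int);m=((im.max(2)<90)).astype(np.uint8);m[:200]=0;m[:,:374]=0;m[226:]=0;m[:,395:]=0
y,x=np.nonzero(m);X=np.array([onz(T,(a,b),98)[:2] for a,b in zip(x,y)]);w,v=np.linalg.eigh(np.cov(X.T));print("bar",X.mean(0),np.arctan2(*v[::-1,1]),w,len(x))
im=S["image"].astype(int);m=((im.max(2)<60)).astype(np.uint8)*255;print(m[166:184,318:340]//255)
E
python3 m.py
```

```text
shift 1.2
shift 0.9
cover [[610.5, -201.6, 43.5], [492.8, -253.9, 43.1], [456.2, -171.9, 44.2], [572.1, -115.9, 42.5]] c [ 532.9 -185.8   43.3] gap [1.2 0.1 2.6 1.6] sides [np.float64(93.9), np.float64(128.8), np.float64(89.8), np.float64(128.8)]
yaw 0.41884178015794377 0.4501341109338374
bar [[532.3, -182.8, 101.1]] c [ 532.3 -182.8  101.1] gap [1.7] sides [np.float64(0.0)]
screws [[619.5, 272.6, 79.7], [602.0, 77.4, 79.2], [440.4, 91.5, 81.1], [460.6, 287.0, 79.5]] c [530.6 182.1  79.9] gap [0.4 0.8 4.9 0.2] sides [np.float64(159.5), np.float64(196.0), np.float64(162.2), np.float64(196.6)]
yaw -0.08671406049144233 -0.09024523206202402 -0.08898023061190319
rim [[606.5, 224.2, 74.5], [596.3, 122.6, 74.7], [454.2, 134.7, 77.8], [464.7, 239.0, 76.9]] c [530.4 180.1  76. ] gap [2.2 1.3 0.3 1.6] sides [np.float64(142.6), np.float64(102.1), np.float64(142.7), np.float64(104.8)]
yaw -0.08499629001366604 -0.10369514403590178
open [[577.2, 203.8, 78.7], [577.3, 149.8, 76.1], [485.0, 159.0, 78.1], [486.2, 213.0, 77.0]] c [531.4 181.4  77.5] gap [0.  8.2 0.2 3.1] sides [np.float64(91.5), np.fl
[... 278 characters left out ...]
 0 0 0 0 0 0 0 0 0 1 1 1 0 0 0 0 0 0 0 0]
 [0 0 0 0 0 0 0 1 1 1 1 1 1 1 1 0 0 0 0 0 0 0]
 [0 0 0 0 0 0 1 1 1 1 1 1 1 1 1 0 0 0 0 0 0 0]
 [0 0 0 0 0 0 1 1 1 1 1 1 1 1 1 0 0 0 0 0 0 0]
 [0 0 0 0 0 0 1 1 1 1 1 1 1 1 0 0 0 0 0 0 0 0]
 [0 0 0 0 0 0 0 1 1 1 1 1 1 0 0 0 0 0 0 0 0 0]
 [0 0 0 0 0 0 0 0 1 1 1 1 1 0 0 0 0 0 0 0 0 0]
 [0 0 0 0 0 0 0 0 0 0 1 0 0 0 0 0 0 0 0 0 0 0]
 [0 0 0 0 0 0 0 0 0 0 1 0 0 0 0 0 0 0 0 0 0 0]
 [0 0 0 0 0 0 0 0 0 0 0 0 0 0 0 0 0 0 0 0 0 0]
 [0 0 0 0 0 0 0 0 0 0 0 0 0 0 0 0 0 0 0 0 0 0]
 [0 0 0 0 0 0 0 0 0 0 0 0 0 0 0 0 0 0 0 0 0 0]
 [0 0 0 0 0 0 0 0 0 0 0 0 0 0 0 0 0 0 0 0 0 0]
 [0 0 0 0 0 0 0 0 0 0 0 0 0 0 0 0 0 0 0 0 0 0]
 [0 0 0 0 0 0 0 0 0 0 0 0 0 0 0 0 0 0 0 0 0 0]]
```

Everything checks out: cover top z 43, sides 129 x 92, screws at z 80, bar top about 100. Cover centre is (532.5,-185) with yaw 0.434 and bar yaw about 0.344. Seat is (531,181.5) with yaw -0.088. Now the transit to above the cradle, at z 255.

```bash
python3 -m pendant '[[0.0312,0.0332,0,0,0,-3.5,0.0854],[0.0331,0.0314,0,0,0,-3.5,0.0854],[0.035,0.0293,0,0,0,-3.5,0.0854],[0.0367,0.0271,0,0,0,-3.5,0.0854],[0.0383,0.0248,0,0,0,-3.5,0.0854],[0.0397,0.0224,0,0,0,-3.5,0.0854],[0.041,0.02,0,0,0,-3.5,0.0854],[0.0421,0.0174,0,0,0,-3.5,0.0854],[0.0431,0.0148,0,0,0,-3.5,0.0854],[0.044,0.0122,0,0,0,-3.5,0.0854],[0.0446,0.0094,0,0,0,-3.5,0.0854],[0.0451,0.0067,0,0,0,-3,0.0854]]'
cat >go.py <<'E'
# python3 go.py x y z yaw : remaining shift in tool axes (mm) and wz (deg)
import sys
from h import *
s=arm.read_state();Rt=R.from_quat(s["ee_rot"]);x=Rt.as_matrix()[:,0];psi=np.arctan2(x[1],x[0]);X,Y,Z,W=map(float,sys.argv[1:5])
print("t",s["clock"],"pos",s["position"].round(1),"yaw",psi.round(4),"z-axis",Rt.as_matrix()[:,2].round(4),"j",s["joints"].round(2))
print("tool shift",Rt.inv().apply(np.array([X,Y,Z])-s["position"]).round(1),"wz",np.degrees(psi-W).round(2),"F",s["contact_force"].round(1),"M",s["wrist_torque"].round(3),"w",s["gripper_width"].round(1),"g",round(s["grasp_force"],1))
E
python3 go.py 532.5 -185 255 0.344
```

```text
clock: 1.5
position: [665.6, 327.9, 256.5]
ee_rot: [0.985, 0.172, 0.0, -0.0]
contact_force: [1.2, 1.4, 1.0]
gripper_width: 85.6
grasp_force: 0.0
t 1.5 pos [665.6 327.9 256.5] yaw 0.3456 z-axis [ 1.e-04  0.e+00 -1.e+00] j [ 0.67  0.59  0.35  0.   -1.33  1.24]Traceback (most recent call last):
  File "go.py", line 6, in <module>
    print("tool shift",Rt.inv().apply(np.array([X,Y,Z])-s["position"]).round(1),"wz",np.degrees(psi-W).round(2),"F",s["contact_force"].round(1),"M",s["wrist_torque"].round(3),"w",s["gripper_width"].round(1),"g",round(s["grasp_force"],1))
                                                                                                                                                                                   ^^^^^^^^^^^^^^^^^^^^^^^^
AttributeError: 'float' object has no attribute 'round'
```

```bash
sed -i 's/s\["gripper_width"\].round(1)/round(float(s["gripper_width"]),1)/;s/round(s\["grasp_force"\],1)/round(float(s["grasp_force"]),1)/' go.py
python3 go.py 532.5 -185 200 0.344
```

```text
t 1.5 pos [665.6 327.9 256.5] yaw 0.3456 z-axis [ 1.e-04  0.e+00 -1.e+00] j [ 0.67  0.59  0.35  0.   -1.33  1.24]
tool shift [-299.   437.4   56.5] wz 0.09 F [1.2 1.4 1. ] M [ 0.141 -0.034  0.042] w 85.6 g 0.0
```

```bash
python3 -m pendant '[[-0.0272,0.0398,0,0,0,0,0.0854],[-0.0272,0.0398,0,0,0,0,0.0854],[-0.0272,0.0398,0,0,0,0,0.0854],[-0.0272,0.0398,0.005,0,0,0,0.0854],[-0.0272,0.0398,0.0075,0,0,0,0.0854],[-0.0272,0.0398,0.0075,0,0,0,0.0854],[-0.0272,0.0398,0.0075,0,0,0,0.0854],[-0.0272,0.0398,0.0075,0,0,0,0.0854],[-0.0272,0.0398,0.0075,0,0,0,0.0854],[-0.0272,0.0398,0.0075,0,0,0,0.0854],[-0.027,0.0394,0.0065,0,0,0.1,0.0854],[0,0,0,0,0,0,0.0854]]'
python3 - <<'E'
from h import *
for n,(x,y) in(("top",(340,180)),("side",(288,140))):
    d=arm.get_image(n);c=d["image"][y:y+75,x:x+100,::-1];globals()[n]=cv2.resize(c,(400,300),interpolation=cv2.INTER_CUBIC)
cv2.imwrite("pics/h1.png",np.hstack([top,side]))
E
python3 go.py 532.5 -185 150 0.344
```

```text
clock: 2.7
position: [527.5, -187.9, 198.7]
ee_rot: [0.986, 0.167, -0.001, -0.0]
contact_force: [-0.7, 0.6, 0.2]
gripper_width: 85.3
grasp_force: 0.0
t 2.8 pos [ 529.6 -184.9  199.7] yaw 0.3403 z-axis [-3.e-04  0.e+00 -1.e+00] j [-0.05  0.32 -0.23 -0.   -1.01  1.96]
tool shift [ 2.7  1.1 49.7] wz -0.21 F [0.  0.5 0.1] M [ 0.018 -0.019 -0.022] w 85.7 g 0.0
```

View pics/h1.png

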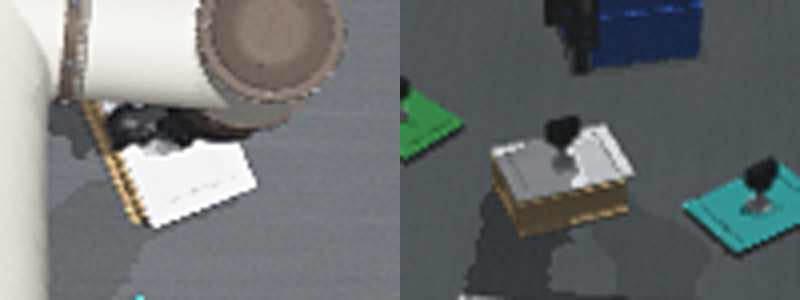

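```bash
python3 -m pendant '[[0.002,0.0008,0.02,0,0,-0.2,0.0854],[0,0,0.02,0,0,0,0.0854],[0,0,0.015,0,0,0,0.0854],[0,0,0.01,0,0,0,0.0854],[0,0,0,0,0,0,0.0854],[0,0,0,0,0,0,0.0854]]'
python3 - <<'E'
from h import *
d=arm.get_image("side");x,y=288,130
cv2.imwrite("pics/h2.png",cv2.resize(d["image"][y:y+60,x:x+80,::-1],(800,600),interpolation=cv2.INTER_CUBIC))
E
python3 go.py 532.5 -185 100 0.344
```

```text
clock: 3.4
position: [532.9, -183.3, 135.4]
ee_rot: [0.985, 0.173, 0.0, 0.0]
contact_force: [1.0, 0.0, -0.0]
gripper_width: 85.1
grasp_force: 0.0
t 3.45 pos [ 533.1 -183.4  135.7] yaw 0.3473 z-axis [ 1.8e-03 -4.0e-04 -1.0e+00] j [-0.04  0.4  -0.31  0.   -0.86  1.96]
tool shift [-1.1  1.2 35.7] wz 0.19 F [-0.3 -0.3  0.8] M [ 0.001  0.061 -0.013] w 85.2 g 0.0
```

View pics/h2.png

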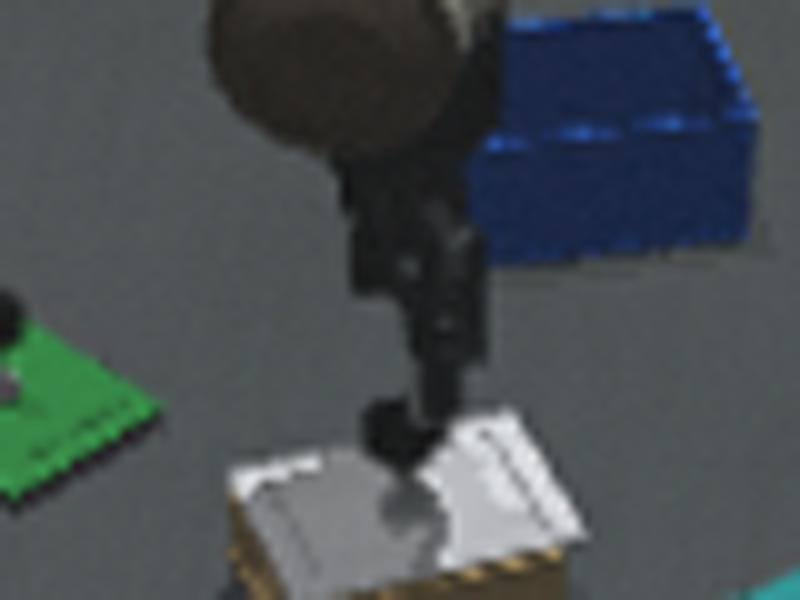

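The finger on the near side is at crop (440,410), clear of the bar at (400,430). The offset to the right fits the tool yaw. Descend and close.

```bash
python3 -m pendant '[[-0.001,0.001,0.015,0,0,0.2,0.0854],[0,0,0.013,0,0,0,0.0854],[0,0,0.007,0,0,0,0.0854],[0,0,0,0,0,0,0.0854],[0,0,0,0,0,0,0.06],[0,0,0,0,0,0,0.04],[0,0,0,0,0,0,0.025],[0,0,0,0,0,0,0.02]]'
python3 go.py 532.5 -185 100 0.344
```

```text
clock: 4.25
position: [531.8, -185.1, 100.2]
ee_rot: [0.985, 0.171, 0.0, 0.0]
contact_force: [0.0, -0.3, -0.2]
gripper_width: 28.0
grasp_force: 0.0
t 4.25 pos [ 531.8 -185.1  100.2] yaw 0.3428 z-axis [ 8.e-04 -1.e-04 -1.e+00] j [-0.05  0.44 -0.34  0.   -0.78  1.96]
tool shift [0.7 0.1 0.2] wz -0.07 F [ 0.  -0.3 -0.2] M [-0.007  0.007 -0.003] w 28.0 g 0.0
```

```bash
python3 -m pendant '[[0,0,0,0,0,0,0.016],[0,0,0,0,0,0,0.013],[0,0,0,0,0,0,0.010],[0,0,0,0,0,0,0.004],[0,0,0,0,0,0,0],[0,0,0,0,0,0,0]]'
python3 go.py 532.5 -185 100 0.344
```

```text
clock: 4.85
position: [531.7, -185.1, 100.0]
ee_rot: [0.985, 0.171, 0.0, 0.0]
contact_force: [-0.3, 0.4, 1.3]
gripper_width: 10.7
grasp_force: 60.0
t 4.85 pos [ 531.7 -185.1  100. ] yaw 0.3429 z-axis [ 4.e-04 -1.e-04 -1.e+00] j [-0.05  0.44 -0.34  0.   -0.78  1.96]
tool shift [ 0.8  0.1 -0. ] wz -0.06 F [-0.3  0.4  1.3] M [0.011 0.001 0.072] w 10.7 g 60.0
```

```bash
python3 -m pendant '[[0,0,-0.005,0,0,0,0],[0,0,-0.015,0,0,0,0],[0,0,-0.025,0,0,0,0],[0,0,-0.025,0,0,0,0],[0,0,-0.015,0,0,0,0],[0,0,-0.005,0,0,3,0],[0,0,0,0,0,4,0],[0,0,0,0,0,5,0],[0,0,0,0,0,5,0],[0,0,0,0,0,5,0],[0,0,0,0,0,5,0],[0,0,0,0,0,2.9,0]]'
python3 go.py 531 181.5 190 -0.179
```

```text
clock: 6.05
position: [530.8, -184.9, 189.1]
ee_rot: [0.996, -0.091, -0.001, -0.0]
contact_force: [0.4, -0.6, -2.8]
gripper_width: 10.9
grasp_force: 59.7
t 6.05 pos [ 530.8 -184.9  189.1] yaw -0.1823 z-axis [-1.9e-03  7.0e-04 -1.0e+00] j [-0.05  0.34 -0.24 -0.   -0.99  1.44]
tool shift [ -66.3 -360.4   -0.6] wz -0.19 F [ 0.4 -0.6 -2.8] M [-0.003  0.017  0.008] w 10.9 g 59.7
```

Weight is on the wrist (-2.8 N), so the cover is carried. Now over to the housing.

```bash
python3 -m pendant '[[-0.0028,-0.0154,0,0,0,0,0],[-0.0055,-0.03,0,0,0,0,0],[-0.0074,-0.04,0,0,0,0,0],[-0.0081,-0.044,0,0,0,0,0],[-0.0081,-0.044,0,0,0,0,0],[-0.0081,-0.044,0,0,0,0,0],[-0.0081,-0.044,0,0,0,0,0],[-0.0074,-0.04,0,0,0,0,0],[-0.0055,-0.03,0,0,0,0,0],[-0.0037,-0.02,0,0,0,0,0],[-0.0016,-0.009,0,0,0,0,0],[0,0,0,0,0,0,0]]'
python3 -m pendant '[[0,0,0.012,0,0,0,0],[0,0,0.008,0,0,0,0],[0,0,0,0,0,0,0],[0,0,0,0,0,0,0]]'
python3 go.py 531 181.5 169 -0.179
python3 - <<'E'
from h import *
for n,(x,y) in(("top",(220,165)),("side",(270,190))):
    d=arm.get_image(n);cv2.imwrite(f"pics/{n}2.png",d["image"][:,:,::-1]);c=d["image"][y:y+75,x:x+100,::-1];globals()[n]=cv2.resize(c,(400,300),interpolation=cv2.INTER_CUBIC)
cv2.imwrite("pics/h3.png",np.hstack([top,side]))
E
```

```text
clock: 7.25
position: [529.9, 182.4, 189.4]
ee_rot: [0.996, -0.088, -0.0, 0.0]
contact_force: [-0.7, -0.2, -2.0]
gripper_width: 10.8
grasp_force: 59.7
clock: 7.65
position: [530.5, 180.4, 169.3]
ee_rot: [0.996, -0.09, -0.0, 0.0]
contact_force: [0.5, 0.7, -2.1]
gripper_width: 10.9
grasp_force: 59.7
t 7.65 pos [530.5 180.4 169.3] yaw -0.1801 z-axis [-9.e-04 -8.e-04 -1.e+00] j [ 0.62  0.36 -0.27  0.   -0.94  0.77]
tool shift [ 0.3 -1.1  0.3] wz -0.07 F [ 0.5  0.7 -2.1] M [ 0.015 -0.004 -0.01 ] w 10.9 g 59.7
```

View pics/h3.png

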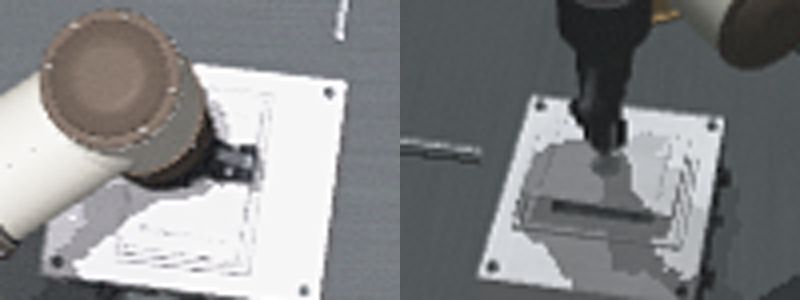

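The side crop shows the cover above the opening, with the opening's dark strip at (555,205)-(670,218). Its edges need a bigger, contrast-stretched view.

```bash
python3 - <<'E'
from h import *
L=[]
for n,(x,y,w,h) in(("top",(238,182,60,60)),("side",(294,218,56,42))):
    g=cv2.imread(f"pics/{n}2.png")[y:y+h,x:x+w]
    g=cv2.resize(g,(w*400//w,h*400//w),interpolation=cv2.INTER_CUBIC).astype(float)
    if n=="top": g=np.clip((g-120)*255/135,0,255)
    else: g=np.clip((g-60)*255/180,0,255)
    L.append(np.vstack([g,np.zeros((400-g.shape[0],400,3))]))
cv2.imwrite("pics/h4.png",np.hstack(L))
E
```

```text
[ WARN:0@0.618] global loadsave.cpp:1063 imwrite_ Unsupported depth image for selected encoder is fallbacked to CV_8U.
```

View pics/h4.png

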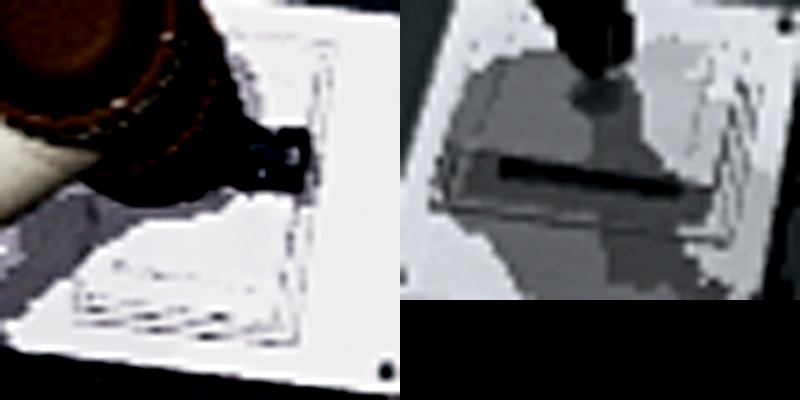

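```bash
python3 - <<'E'
from h import *
T=arm.get_image("top");S=arm.get_image("side")
k=.26
def P(L,x,y,ox,oy):return (np.array(L,float)-[ox,oy])*k+[x,y]-.5+.5*k
a=P([(483,43),(716,69),(692,260),(455,232)],220,170,400,0);b=P([(481,495),(527,341),(697,359),(663,519)],272,206,400,300)
def ref(f,p):
    g=cv2.imread(f,0).astype(float);o=[]
    for u in p:
        for _ in range(3):
            x,y=np.round(u).astype(int);w=g[y-2:y+3,x-2:x+3];w=np.clip(np.median(w)-10-w,0,None);yy,xx=np.mgrid[y-2:y+3,x-2:x+3];u=np.array([(w*xx).sum(),(w*yy).sum()])/w.sum()
        o.append(u)
    return np.array(o)
A,B=ref("pics/top0.png",a),ref("pics/side0.png",b);print((A-a).round(2).tolist(),(B-b).round(2).tolist())
X=np.array([tri(T,p,S,q)[0] for p,q in zip(A,B)]);print(X.round(1),X.mean(0),[tri(T,p,S,q)[1].round(1) for p,q in zip(A,B)])
Zt=np.array([onz(T,p,80) for p in A]);Zs=np.array([onz(S,p,80) for p in B]);print("top",Zt.mean(0),"side",Zs.mean(0))
for Z in(Zt,Zs):
    v=Z[0]-Z[3]+Z[1]-Z[2];w=Z[0]-Z[1]+Z[3]-Z[2];print(np.arctan2(v[1],v[0]),np.arctan2(w[1],w[0])-np.pi/2,np.linalg.norm(v)/2,np.linalg.norm(w)/2)
# cover, each view alone on z=44
ct=np.array([onz(T,p,44) for p in P([],0,0,0,0)]) if 0 else None
for n,d,lo in(("top",T,150),("side",S,130)):
    g=cv2.imread(f"pics/{n}0.png").astype(np.float32);g=cv2.resize(g,None,fx=8,fy=8,interpolation=cv2.INTER_CUBIC)
    w=((g.min(2)>lo)&(np.ptp(g,axis=2)<40)).astype(np.uint8)
    for c in cv2.findContours(w,cv2.RETR_EXTERNAL,cv2.CHAIN_APPROX_NONE)[0]:
        m=c[:,0].mean(0)/8
        if cv2.contourArea(c)>15000 and np.linalg.norm(m-((383,213) if n=="top" else (328,181)))<10:
            W=np.array([onz(d,(p+.5)/8-.5,44)[:2] for p in c[:,0]],np.float32);r=cv2.minAreaRect(W);print(n,r)
# opening alone on z=78
E
```

```text
[[-0.15, -0.03], [-0.03, 0.11], [-0.02, -0.0], [-0.05, 0.01]] [[-0.05, -0.15], [0.1, -0.74], [nan, nan], [-0.02, -0.05]]
 ** On entry to DLASCL parameter number  4 had an illegal value
 ** On entry to DLASCL parameter number  4 had an illegal value
 ** On entry to DLASCL parameter number  4 had an illegal value
 ** On entry to DLASCL parameter number  4 had an illegal value
 ** On entry to DLASCL parameter number  5 had an illegal value
 ** On entry to DLASCL parameter number  4 had an illegal value<stdin>:10: RuntimeWarning: invalid value encountered in divide
Traceback (most recent call last):
  File "h.py", line 9, in tri
    a,u=ray(d,p);b,v=ray(e,q);t=np.linalg.lstsq(np.c_[u,-v],b-a,rcond=None)[0]
                                ~~~~~~~~~~~~~~~^^^^^^^^^^^^^^^^^^^^^^^^^^^^
numpy.linalg.LinAlgError: SVD did not converge in Linear Least Squares
```

```bash
python3 - <<'E'
from h import *
T=arm.get_image("top");S=arm.get_image("side")
k=.26
def P(L,x,y,ox,oy):return (np.array(L,float)-[ox,oy])*k+[x,y]-.5+.5*k
A=P([(483,43),(716,69),(692,260),(455,232)],220,170,400,0)+[[-.15,-.03],[-.03,.11],[0,0],[-.05,0]];B=P([(481,495),(527,341),(697,359),(663,519)],272,206,400,300)
for d,q in((T,A),(S,B)):
    Z=np.array([onz(d,p,80) for p in q]);v=Z[0]-Z[3]+Z[1]-Z[2];w=Z[0]-Z[1]+Z[3]-Z[2];print("screws",Z.mean(0).round(1),np.arctan2(v[1],v[0]),np.arctan2(w[1],w[0])-np.pi/2,np.linalg.norm(v)/2,np.linalg.norm(w)/2)
for n,d,lo in(("top",T,150),("side",S,130)):
    g=cv2.imread(f"pics/{n}0.png").astype(np.float32);g=cv2.resize(g,None,fx=8,fy=8,interpolation=cv2.INTER_CUBIC)
    w=((g.min(2)>lo)&(np.ptp(g,axis=2)<40)).astype(np.uint8)
    for c in cv2.findContours(w,cv2.RETR_EXTERNAL,cv2.CHAIN_APPROX_NONE)[0]:
        m=c[:,0].mean(0)/8
        if cv2.contourArea(c)>15000 and np.linalg.norm(m-((383,213) if n=="top" else (328,181)))<10:
            W=np.array([onz(d,(p+.5)/8-.5,44)[:2] for p in c[:,0]],np.float32);print("cover",n,cv2.minAreaRect(W))
    x,y,ww,h=(240,180,56,56) if n=="top" else (300,220,50,40)
    s=g[y*8:(y+h)*8,x*8:(x+ww)*8].max(2);o=cv2.morphologyEx((s<150).astype(np.uint8),cv2.MORPH_OPEN,np.ones((13,13)))
    c=max(cv2.findContours(o,cv2.RETR_EXTERNAL,cv2.CHAIN_APPROX_NONE)[0],key=cv2.contourArea)
    W=np.array([onz(d,(p+.5)/8-.5+[x,y],80)[:2] for p in c[:,0]],np.float32);print("opening",n,cv2.minAreaRect(W))
E
```

```text
screws [531.2 182.2  80. ] -0.0877350824641023 -0.0893366783128422 159.4161504274607 196.45461511250437
screws [529.9 182.3  80. ] -0.08334772026145974 -0.10337088702800212 161.91487197384467 196.636113217932
cover top ((532.9122314453125, -186.4189453125), (133.48843383789062, 94.5179672241211), 23.596582412719727)
opening top ((541.86083984375, 188.40567016601562), (44.19103240966797, 84.35649108886719), 67.4354248046875)
cover side ((532.8987426757812, -184.6558380126953), (132.23861694335938, 96.0506591796875), 23.63698387145996)
opening side ((531.629150390625, 182.88845825195312), (56.84404373168945, 91.06130981445312), 85.07636260986328)
```

Refined: seat (530.7,182.3), yaw -0.087. The cover is held about 1 mm off along the tool's x, so the TCP target is (529.7,182.7) with yaw -0.167. Descend by feel.

```bash
python3 -m pendant '[[-0.0012,-0.0021,0.006,0,0,-0.7,0],[0,0,0.007,0,0,0,0],[0,0,0.004,0,0,0,0],[0,0,0,0,0,0,0],[0,0,0,0,0,0,0]]'
python3 go.py 529.7 182.7 140 -0.167
python3 -m pendant '[[0,0,0.002,0,0,0,0],[0,0,0.002,0,0,0,0],[0,0,0.001,0,0,0,0],[0,0,0,0,0,0,0],[0,0,0,0,0,0,0]]'
python3 go.py 529.7 182.7 140 -0.167
```

```text
clock: 8.45
position: [529.7, 183.6, 152.6]
ee_rot: [0.997, -0.083, -0.0, 0.0]
contact_force: [-0.3, -0.6, -3.0]
gripper_width: 10.4
grasp_force: 59.7
t 8.45 pos [529.7 183.6 152.6] yaw -0.1667 z-axis [-3.e-04 -4.e-04 -1.e+00] j [ 0.62  0.37 -0.29  0.   -0.9   0.78]
tool shift [ 0.1  0.9 12.6] wz 0.02 F [-0.3 -0.6 -3. ] M [-0.036 -0.004  0.025] w 10.4 g 59.7
clock: 8.95
position: [529.8, 183.6, 147.9]
ee_rot: [0.997, -0.083, 0.0, -0.0]
contact_force: [0.1, -1.1, -1.7]
gripper_width: 10.7
grasp_force: 59.7
t 8.95 pos [529.8 183.6 147.9] yaw -0.1668 z-axis [ 1.e-04 -0.e+00 -1.e+00] j [ 0.62  0.38 -0.3   0.   -0.89  0.78]
tool shift [0.1 0.9 7.9] wz 0.01 F [ 0.1 -1.1 -1.7] M [-0.007 -0.011 -0.013] w 10.7 g 59.7
```

```bash
python3 -m pendant '[[0,0.0009,0.001,0,0,0,0],[0,0,0.001,0,0,0,0],[0,0,0,0,0,0,0]]'
python3 -m pendant '[[0,0,0.001,0,0,0,0],[0,0,0.001,0,0,0,0],[0,0,0,0,0,0,0]]'
python3 -m pendant '[[0,0,0.001,0,0,0,0],[0,0,0.001,0,0,0,0],[0,0,0,0,0,0,0]]'
python3 go.py 529.7 182.7 140 -0.167
```

```text
clock: 9.25
position: [529.5, 182.6, 145.6]
ee_rot: [0.997, -0.083, -0.0, 0.0]
contact_force: [-0.4, -0.1, -1.9]
gripper_width: 10.8
grasp_force: 59.7
clock: 9.55
position: [529.5, 182.7, 143.6]
ee_rot: [0.997, -0.083, -0.0, 0.0]
contact_force: [-0.6, 0.1, -2.3]
gripper_width: 11.2
grasp_force: 59.7
clock: 9.85
position: [529.5, 182.7, 141.6]
ee_rot: [0.997, -0.083, -0.0, 0.0]
contact_force: [-0.8, 0.8, -3.2]
gripper_width: 10.8
grasp_force: 59.7
t 9.85 pos [529.5 182.7 141.6] yaw -0.1669 z-axis [-3.e-04 -2.e-04 -1.e+00] j [ 0.62  0.39 -0.31 -0.   -0.88  0.78]
tool shift [ 0.2 -0.   1.6] wz 0.01 F [-0.8  0.8 -3.2] M [-0.023  0.041  0.003] w 10.8 g 59.7
```

Underside at 81.6, below the rim's top, with no contact, so it has gone in. Keep going in small steps.

```bash
for i in 1; do python3 -m pendant '[[0,0,0.001,0,0,0,0],[0,0,0.001,0,0,0,0],[0,0,0,0,0,0,0]]'; done
python3 go.py 529.7 182.7 140 -0.167
python3 -m pendant '[[0,0,0.001,0,0,0,0],[0,0,0.001,0,0,0,0],[0,0,0,0,0,0,0]]'
python3 go.py 529.7 182.7 140 -0.167
```

```text
clock: 10.15
position: [529.7, 182.8, 140.2]
ee_rot: [0.997, -0.083, 0.0, 0.0]
contact_force: [-0.8, -0.4, 0.5]
gripper_width: 10.7
grasp_force: 60.0
t 10.15 pos [529.7 182.8 140.2] yaw -0.1667 z-axis [ 3.e-04 -0.e+00 -1.e+00] j [ 0.62  0.39 -0.31  0.   -0.87  0.78]
tool shift [0.  0.1 0.2] wz 0.02 F [-0.8 -0.4  0.5] M [-0.053  0.323  0.014] w 10.7 g 60.0
clock: 10.45
position: [529.7, 182.7, 138.0]
ee_rot: [0.997, -0.083, 0.0, -0.0]
contact_force: [-1.9, -0.8, 2.9]
gripper_width: 10.9
grasp_force: 60.3
t 10.45 pos [529.7 182.7 138. ] yaw -0.1668 z-axis [ 3.e-04  1.e-04 -1.e+00] j [ 0.62  0.39 -0.31  0.   -0.87  0.78]
tool shift [ 0.  0. -2.] wz 0.01 F [-1.9 -0.8  2.9] M [-0.119  0.466  0.053] w 10.9 g 60.3
```

Contact is at TCP 140, as it should be when seated, and the force is the spring's. Relieve the slight -x reaction and push in.

```bash
python3 -m pendant '[[-0.0005,0,0.0015,0,0,0,0],[0,0,0.0015,0,0,0,0],[0,0,0,0,0,0,0]]'
python3 go.py 529.7 182.7 140 -0.087
python3 -m pendant '[[-0.0003,0,0.0015,0,0,0,0],[0,0,0.0015,0,0,0,0],[0,0,0,0,0,0,0]]'
python3 go.py 529.7 182.7 140 -0.087
```

```text
clock: 10.75
position: [529.6, 182.8, 135.0]
ee_rot: [0.997, -0.083, 0.001, -0.0]
contact_force: [0.5, -1.0, 3.4]
gripper_width: 10.5
grasp_force: 60.5
t 10.75 pos [529.6 182.8 135. ] yaw -0.1666 z-axis [ 1.1e-03  1.0e-04 -1.0e+00] j [ 0.62  0.39 -0.32  0.   -0.86  0.78]
tool shift [ 0.1  0.1 -5. ] wz -4.56 F [ 0.5 -1.   3.4] M [-0.433 -0.078  0.029] w 10.5 g 60.5
clock: 11.05
position: [529.5, 182.9, 132.1]
ee_rot: [0.997, -0.083, 0.001, -0.0]
contact_force: [2.8, -2.8, 4.4]
gripper_width: 10.7
grasp_force: 60.6
t 11.05 pos [529.5 182.9 132.1] yaw -0.1666 z-axis [ 1.6e-03  2.0e-04 -1.0e+00] j [ 0.62  0.4  -0.32  0.   -0.85  0.78]
tool shift [ 0.2  0.1 -7.9] wz -4.56 F [ 2.8 -2.8  4.4] M [-0.878 -0.606  0.025] w 10.7 g 60.6
```

```bash
python3 -m pendant '[[0.0005,0.0004,0.0015,0,0,0,0],[0,0,0.001,0,0,0,0],[0,0,0,0,0,0,0]]'
python3 go.py 529.7 182.7 140 -0.087
python3 -m pendant '[[0,0.0002,0.001,0,0,0,0],[0,0,0.001,0,0,0,0],[0,0,0,0,0,0,0]]'
python3 go.py 529.7 182.7 140 -0.087
```

```text
clock: 11.35
position: [529.6, 182.8, 129.7]
ee_rot: [0.997, -0.083, 0.0, -0.0]
contact_force: [0.3, -1.2, 5.8]
gripper_width: 11.0
grasp_force: 60.7
t 11.35 pos [529.6 182.8 129.7] yaw -0.1667 z-axis [ 1.e-03  7.e-04 -1.e+00] j [ 0.62  0.4  -0.32 -0.   -0.85  0.78]
tool shift [  0.2   0.1 -10.3] wz -4.56 F [ 0.3 -1.2  5.8] M [-0.414 -0.186 -0.089] w 11.0 g 60.7
clock: 11.65
position: [529.6, 182.8, 127.8]
ee_rot: [0.997, -0.083, 0.001, -0.001]
contact_force: [0.8, -0.5, 7.3]
gripper_width: 11.0
grasp_force: 60.9
t 11.65 pos [529.6 182.8 127.8] yaw -0.1666 z-axis [ 0.0012  0.001  -1.    ] j [ 0.62  0.4  -0.32 -0.   -0.84  0.78]
tool shift [  0.2   0.1 -12.2] wz -4.56 F [ 0.8 -0.5  7.3] M [-0.317  0.007 -0.081] w 11.0 g 60.9
```

```bash
python3 -m pendant '[[0,0,0.0005,0,0,0,0],[0,0,0.0005,0,0,0,0],[0,0,0,0,0,0,0]]'|egrep 'pos|force'
python3 -m pendant '[[0,0,0.0005,0,0,0,0],[0,0,0.0005,0,0,0,0],[0,0,0,0,0,0,0]]'|egrep 'pos|force'
```

```text
position: [529.6, 182.8, 127.0]
contact_force: [-0.5, -0.8, 6.4]
grasp_force: 60.9
position: [529.6, 182.8, 126.1]
contact_force: [-0.6, -0.6, 6.4]
grasp_force: 60.9
```

```bash
python3 -m pendant '[[0,0,0.0005,0,0,0,0],[0,0,0.0005,0,0,0,0],[0,0,0,0,0,0,0]]'|egrep 'pos|force'
```

```text
position: [529.6, 182.8, 125.1]
contact_force: [-0.2, -1.2, 7.7]
grasp_force: 61.0
```

Depth is 15 mm and it is still only the spring.

```bash
python3 -m pendant '[[0,0,0.0005,0,0,0,0],[0,0,0.0005,0,0,0,0],[0,0,0,0,0,0,0]]'|egrep 'pos|force'
```

```text
position: [529.6, 182.8, 124.2]
contact_force: [0.6, -0.5, 7.6]
grasp_force: 61.0
```

```bash
python3 -m pendant '[[0,0,0.0005,0,0,0,0],[0,0,0.0005,0,0,0,0],[0,0,0,0,0,0,0]]'|egrep 'pos|force'
```

```text
position: [529.6, 182.8, 123.3]
contact_force: [-0.2, -0.6, 8.6]
grasp_force: 61.1
```

```bash
python3 -m pendant '[[0,0,0.0005,0,0,0,0],[0,0,0.0005,0,0,0,0],[0,0,0,0,0,0,0]]'|egrep 'pos|force'
```

```text
position: [529.6, 182.8, 122.4]
contact_force: [-0.2, -1.2, 8.2]
grasp_force: 61.1
```

```bash
python3 -m pendant '[[0,0,0.0005,0,0,0,0],[0,0,0.0005,0,0,0,0],[0,0,0,0,0,0,0]]'|egrep 'pos|force'
```

```text
position: [529.6, 182.8, 121.4]
contact_force: [-0.4, -2.2, 9.2]
grasp_force: 61.2
```

```bash
python3 -m pendant '[[0,0,0.0005,0,0,0,0],[0,0,0.0005,0,0,0,0],[0,0,0,0,0,0,0]]'|egrep 'pos|force'
```

```text
position: [529.6, 182.8, 120.5]
contact_force: [-0.7, -0.4, 9.3]
grasp_force: 61.2
```

```bash
python3 -m pendant '[[0,0,0.0005,0,0,0,0],[0,0,0.0005,0,0,0,0],[0,0,0,0,0,0,0]]'|egrep 'pos|force'
```

```text
position: [529.6, 182.8, 119.5]
contact_force: [-0.8, -1.2, 9.2]
grasp_force: 61.3
```

```bash
python3 -m pendant '[[0,0,0.0005,0,0,0,0],[0,0,0.0003,0,0,0,0],[0,0,0,0,0,0,0]]'|egrep 'pos|force'
```

```text
position: [529.6, 182.8, 118.8]
contact_force: [0.0, -0.8, 10.1]
grasp_force: 61.3
```

```bash
python3 -m pendant '[[0,0,0.0005,0,0,0,0],[0,0,0,0,0,0,0]]'|egrep 'pos|force'
```

```text
position: [529.6, 182.8, 118.3]
contact_force: [-1.0, -0.8, 10.0]
grasp_force: 61.4
```

```bash
python3 -m pendant '[[0,0,0.0005,0,0,0,0],[0,0,0,0,0,0,0]]'|egrep 'pos|force'
```

```text
position: [529.6, 182.8, 118.1]
contact_force: [-1.9, -0.9, 11.4]
grasp_force: 61.8
```

```bash
python3 -m pendant '[[0,0,0.0005,0,0,0,0],[0,0,0,0,0,0,0]]'|egrep 'pos|force'
```

```text
position: [529.6, 182.8, 118.1]
contact_force: [-2.5, -0.8, 13.4]
grasp_force: 62.1
```

The floor is met at a depth of about 22 mm (13.4 N). Turn clockwise in stages.

```bash
python3 -m pendant '[[0,0,0,0,0,3,0],[0,0,0,0,0,4,0],[0,0,0,0,0,4,0],[0,0,0,0,0,4,0],[0,0,0,0,0,0,0]]'|egrep 'pos|force'
python3 go.py 529.6 182.8 118.1 -1.658
```

```text
position: [529.7, 182.9, 118.1]
contact_force: [-3.2, -1.1, 14.4]
grasp_force: 61.9
t 15.75 pos [529.7 182.9 118.1] yaw -0.429 z-axis [ 0.002   0.0011 -1.    ] j [ 0.62  0.41 -0.33  0.   -0.82  0.52]
tool shift [-0.   0.1 -0. ] wz 70.41 F [-3.2 -1.1 14.4] M [-0.299  0.773 -0.037] w 10.5 g 61.9
```

```bash
python3 -m pendant '[[0,0,0,0,0,4,0],[0,0,0,0,0,4,0],[0,0,0,0,0,4,0],[0,0,0,0,0,4,0],[0,0,0,0,0,4,0],[0,0,0,0,0,0,0]]'|egrep 'pos|force'
python3 go.py 529.6 182.8 118.1 -1.658
```

```text
position: [529.7, 183.0, 118.1]
contact_force: [-1.9, 0.4, 13.1]
grasp_force: 61.9
t 16.35 pos [529.7 183.  118.1] yaw -0.7781 z-axis [ 0.0022  0.0013 -1.    ] j [ 0.62  0.41 -0.33  0.   -0.82  0.17]
tool shift [ 0.1  0.2 -0. ] wz 50.42 F [-1.9  0.4 13.1] M [-0.224  0.825 -0.023] w 10.6 g 61.9
```

```bash
python3 -m pendant '[[0,0,0,0,0,4,0],[0,0,0,0,0,4,0],[0,0,0,0,0,4,0],[0,0,0,0,0,4,0],[0,0,0,0,0,4,0],[0,0,0,0,0,0,0]]'|egrep 'pos|force'
python3 go.py 529.6 182.8 118.1 -1.658
```

```text
position: [529.8, 183.1, 118.1]
contact_force: [-2.9, -0.3, 13.4]
grasp_force: 61.9
t 16.95 pos [529.8 183.1 118.1] yaw -1.1271 z-axis [ 0.0025  0.0015 -1.    ] j [ 0.62  0.41 -0.33  0.   -0.82 -0.18]
tool shift [ 0.2  0.4 -0. ] wz 30.42 F [-2.9 -0.3 13.4] M [-0.165  0.717 -0.055] w 10.9 g 61.9
```

```bash
python3 -m pendant '[[0,0,0,0,0,4,0],[0,0,0,0,0,4,0],[0,0,0,0,0,4,0],[0,0,0,0,0,4,0],[0,0,0,0,0,4,0],[0,0,0,0,0,0,0]]'|egrep 'pos|force'
python3 go.py 529.6 182.8 118.1 -1.658
```

```text
position: [530.0, 183.2, 118.1]
contact_force: [-2.3, 0.1, 13.8]
grasp_force: 61.8
t 17.55 pos [530.  183.2 118.1] yaw -1.4761 z-axis [ 0.0028  0.0017 -1.    ] j [ 0.62  0.41 -0.33  0.   -0.82 -0.53]
tool shift [ 0.3  0.4 -0. ] wz 10.42 F [-2.3  0.1 13.8] M [-0.183  0.67  -0.074] w 10.9 g 61.8
```

```bash
python3 -m pendant '[[0,0,0,0,0,4,0],[0,0,0,0,0,4,0],[0,0,0,0,0,3,0],[0,0,0,0,0,0,0],[0,0,0,0,0,0,0]]'|egrep 'pos|force'
python3 go.py 529.6 182.8 118.1 -1.658
python3 -m pendant '[[0,0,-0.0012,0,0,0,0],[0,0,-0.001,0,0,0,0],[0,0,-0.001,0,0,0,0],[0,0,0,0,0,0,0],[0,0,0,0,0,0,0]]'|egrep 'pos|force'
python3 go.py 529.6 182.8 118.1 -1.658
```

```text
position: [530.1, 183.1, 118.1]
contact_force: [-1.6, 0.3, 12.6]
grasp_force: 61.8
t 18.05 pos [530.1 183.1 118.1] yaw -1.6671 z-axis [ 0.003   0.0017 -1.    ] j [ 0.62  0.41 -0.33  0.   -0.82 -0.72]
tool shift [ 0.4  0.4 -0. ] wz -0.52 F [-1.6  0.3 12.6] M [-0.212  0.578 -0.034] w 10.8 g 61.8
position: [530.0, 183.1, 120.7]
contact_force: [0.7, 0.1, 8.9]
grasp_force: 61.3
t 18.55 pos [530.  183.1 120.7] yaw -1.6672 z-axis [ 0.0028  0.0018 -1.    ] j [ 0.62  0.41 -0.33  0.   -0.83 -0.72]
tool shift [0.4 0.4 2.6] wz -0.53 F [0.7 0.1 8.9] M [-0.189  0.141 -0.034] w 10.8 g 61.3
```

```bash
python3 -m pendant '[[0,0,-0.001,0,0,0,0],[0,0,-0.0005,0,0,0,0],[0,0,0,0,0,0,0],[0,0,0,0,0,0,0]]'|egrep 'pos|force'
python3 -m pendant '[[0,0,-0.0005,0,0,0,0],[0,0,0,0,0,0,0],[0,0,0,0,0,0,0]]'|egrep 'pos|force'
python3 go.py 529.6 182.8 118.1 -1.658
```

```text
position: [530.1, 183.1, 122.1]
contact_force: [0.3, -0.0, 9.6]
grasp_force: 61.3
position: [530.1, 183.2, 122.5]
contact_force: [0.2, -0.8, 9.2]
grasp_force: 61.2
t 19.25 pos [530.1 183.2 122.5] yaw -1.6671 z-axis [ 0.0027  0.0018 -1.    ] j [ 0.62  0.41 -0.33  0.   -0.83 -0.72]
tool shift [0.4 0.4 4.4] wz -0.52 F [ 0.2 -0.8  9.2] M [-0.153  0.021  0.013] w 11.1 g 61.2
```

```bash
python3 -m pendant '[[0,0,-0.0004,0,0,0,0],[0,0,0,0,0,0,0],[0,0,0,0,0,0,0]]'|egrep 'pos|force'
python3 -m pendant '[[0,0,-0.0003,0,0,0,0],[0,0,0,0,0,0,0],[0,0,0,0,0,0,0]]'|egrep 'pos|force'
```

```text
position: [530.0, 183.1, 122.6]
contact_force: [0.9, -0.4, 7.5]
grasp_force: 60.9
position: [530.0, 183.1, 122.7]
contact_force: [1.0, 0.6, 5.8]
grasp_force: 60.8
```

The force falls while the height stays put at +4.5 mm, so the notch is holding. Let off a little more, release and withdraw.

```bash
python3 -m pendant '[[0,0,-0.0006,0,0,0,0],[0,0,0,0,0,0,0],[0,0,0,0,0,0,0.015],[0,0,0,0,0,0,0.025],[0,0,0,0,0,0,0.04],[0,0,0,0,0,0,0.05],[0,0,0,0,0,0,0.05]]'
python3 -m pendant '[[0,0,-0.005,0,0,0,0.05],[0,0,-0.015,0,0,0,0.05],[0,0,-0.03,0,0,0,0.05],[0,0,-0.04,0,0,0,0.05],[0,0,-0.04,0,0,0,0.05],[0.03,0,-0.02,0,0,0,0.05],[0.045,0,0,0,0,0,0.05],[0.045,0,0,0,0,0,0.05],[0.045,0,0,0,0,0,0.05],[0.03,0,0,0,0,0,0.05],[0,0,0,0,0,0,0.05],[0,0,0,0,0,0,0.05]]'
python3 - <<'E'
from h import *
for n,(x,y) in(("top",(220,165)),("side",(270,190))):
    d=arm.get_image(n);c=d["image"][y:y+75,x:x+100,::-1];globals()[n]=cv2.resize(c,(400,300),interpolation=cv2.INTER_CUBIC)
cv2.imwrite("pics/h5.png",np.hstack([top,side]))
E
```

```text
clock: 20.55
position: [528.8, 181.9, 122.1]
ee_rot: [-0.672, 0.741, 0.0, -0.001]
contact_force: [-0.1, -0.1, -1.0]
gripper_width: 50.1
grasp_force: 0.0
clock: 21.75
position: [510.2, -12.4, 272.9]
ee_rot: [-0.671, 0.741, -0.0, 0.0]
contact_force: [0.6, 0.8, -0.6]
gripper_width: 50.0
grasp_force: 0.0
```

View pics/h5.png

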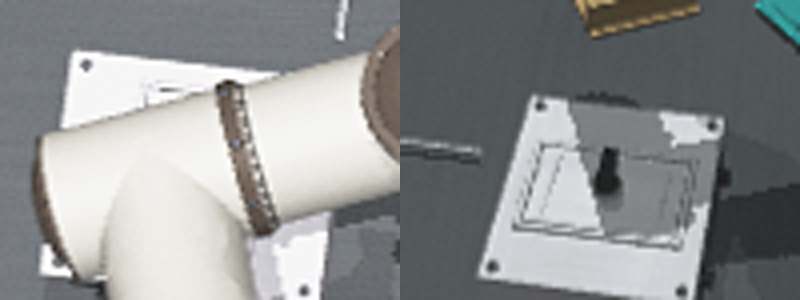

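The side crop shows the cover lying flat inside the rim (515,225)-(695,165). The bar at (605,170) is low and turned across the cover, so it has stayed locked, and the robot is clear.

```bash
python3 -c "
from bench import arm
print(arm.job_done())"
```

```text
the job is handed in; nothing more can be done
None
```

I laid the cover flat in the rim, pushed the stud to the floor (felt at about 22 mm, peak reading 14.4 N), turned it clockwise to about 1.58 rad and released it locked in its notch, then handed the job in at about 22 s; the verdict was not shown.

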